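Fit the shadow mask on the sample carrier and hold the loaded carrier up level

ROBOT

A 6-joint arm with a two-finger parallel gripper is mounted at the origin on a cart in front of the work surface, level with it; the furniture and walls round the work are solid. World frame = base frame: x ahead of the robot, y to its left, z up, the work surface at z = 0. Lengths are in mm, angles in degrees, forces in N, time in s.
With the tool pointing down it reaches from about 350 to 850 mm from the base axis. Payload 8.1 kg.
Tool frame: the origin (TCP) lies on the centre line of the jaws, within the pads' length; the fingertips stand 8 mm ahead of it and the grasp point (between the pads) lies 11 mm behind it; x points along the fingers, z is the direction in which the jaws open and shut, and the axes are right-handed (so a half turn about x gives the same grasp; the last joint's range is limited). The gripper opens to 85 mm and grips with 20 to 120 N. Pads are 22 mm wide; open, the fingers measure 114 mm over their backs; the gripper's body (76 mm by 85 mm) begins 54 mm behind the grasp point. The pads swing forward as they close: fully open they stand 13 mm farther back than shut.
Start: joints at [68.675, 7.471, 85.268, -0, 87.261, -4.893], TCP at [169.709, 575.503, 209.692] pointing down, gripper open.
Joint ranges: [-169.43, 169.43], [-51.17, 129.36], [1.28, 143.12], [-76.62, 256.62], [0, 156.53], [-152.29, 152.29]. Speed limits (degrees/s): [136.94, 136.94, 159.86, 180, 180, 180].

INTERFACE

Orientations are given as [roll, pitch, yaw] about the fixed x, y, z axes, in that order (R = Rz(yaw) Ry(pitch) Rx(roll)).
In Python, from bench import r, vision, order gives the robot as it stands. The module is installed in compiled form; this text tells all that it offers.
- The arm moves only by the shell command python3 -m jog 'ROWS' [FORCE]. ROWS is JSON, a list of rows, each a list of 3 entries, a list of its own where there are three numbers: the shift along the world's x, y, z in m, then the turn, a rotation vector about the world's x, y, z in rad, then the opening, from -1 (shut) to 1 (fully open). A call has 1 to 5 rows; each row is the pose to reach, as a shift and turn from the pose commanded when the call began; what a row does not reach only later rows make up. A row lasts 1/12 s, in which the tool goes at most 41.7 mm and 7.16 degrees, less where a joint would pass 70% of its speed; a pose out of reach is approached as far as the arm can. A call with a gripper value outside its range is refused whole. The fingers move at their own pace and stop on an object; FORCE is the grip in N (left out, the last holds). Time passes only in rows, so rows that repeat a pose let the fingers close. It gives the time, the measured TCP pose, the force and the opening at its end, in the units of the state.
- r.sense(): the state, without advancing time (a new reading comes with each control period).
- vision.snapshot(name): name is "scene" or "top" or "wrist"; returns the picture (420x560x3 uint8, red, green, blue); there is no depth.
- vision.camera_model(name): a dict with "fov_y" (degrees; the focal length in pixels is half the picture's height over the tangent of half this angle, whatever the lens; pixels are square), "cx", "cy" (the principal point, pixels), "world_to_cam" (4x4, takes a point from world to camera coordinates). Camera axes: x right, y down, z forward; pixel columns grow to the right and rows downward; lengths in mm; the calibration is good to about 2 mm. A picture is of the moment at which its call begins: read the wrist's pose just before it. camera_model takes no time and is no camera call; for the wrist camera it gives the pose at the moment of the call.
- order.hand_in(): hands the job in, once; it reports no verdict.
The state is a dict: "time": time; "joint_pos": joint angles; "qd": joint speeds; "joint_efforts": joint torques, N m; "tool_pos": TCP position; "tcp_rot": TCP orientation; "ft_force": force on the tool from outside, world axes, zero at the start; "wrist_torque": the same for the moment, N m; "finger_gap": finger opening in mm.
Only numpy, scipy, OpenCV 4.12 (cv2) and the standard library are available. Lean on these libraries where they do the work, as an engineer would, in place of code of your own. Each camera call takes 0.05 s, during which the arm holds its last target.

TASK

Get the sample carrier ready for coating: take the shadow mask out of the tray by its grip block, lower it over the two locating pins of the carrier until it lies flush all round, and let go of it. Then take the carrier itself by its two waisted sides, lift it with the mask on it about ten centimetres straight up off the loading stand, and finish while holding it there, level and still, ready to be handed over. Leave the other things on the table and in the tray where they are.

Things in the scene. Friction and masses are not known exactly. Their poses are not given: they have to be found in the camera images.
- mask: shadow mask: steel plate 42 (its x) x 108 (its y) x 5 mm thick, 0.1 kg, grip block on its centre, a hole near each end (y = +43 and -43 mm), two 14 mm square stencil windows between; fits either way round. Origin: centre of its underside, z up. It starts flat in the tray, its underside 3 mm above the table
- grip (a point): middle of the top of the mask's grip block: 12 mm thick (mask x), 28 mm long (mask y), 24 mm high above the plate, so 29 mm above the mask's underside
- carrier: sample carrier: bright aluminium plate 126 mm long (its y), 18 mm thick, 0.28 kg, loose on the stand, underside 30 mm above the table. Ends 56 mm wide (x); middle (y -36 to +36 mm) a waist 48 mm wide with flat upright sides. Origin: centre of its underside, z up. With the mask seated, the mask's origin is 18 mm above it and the long axes agree
- stand: dark steel loading stand, fixed: base 92 (x) x 160 (y) x 8 mm; origin at the centre of its underside, z up. Saddles 47 to 72 mm either side in y, 70 mm wide, carry the carrier's ends 30 mm above the table between lips 7 mm high, 1.5 mm play; open between them, so fingers can reach down beside the carrier's waist. It stands left or right, the tray on the other side
- tray: flat pale tray, 165 mm (x) by 240 mm (y), rim 14 mm high, floor 3 mm thick, fixed to the table; origin at the centre of its underside
- pin_a (a point): tip of the carrier's locating pin at its x = 0, y = +43 mm: 8 mm thick, standing 17 mm above the carrier's top face (35 mm above its underside), the last 8 mm narrowing to a rounded nose
- pin_b (a point): tip of the other locating pin, the same, at the carrier's x = 0, y = -43 mm
- hole_round (a point): centre of the mask's round through hole, 10 mm wide, at its underside, y = +43 mm
- hole_slot (a point): centre of the mask's slotted through hole, 10 mm (x) by 12 mm (y), at its underside, y = -43 mm
- petri_dish: clear covered dish, 61 mm across, 13 mm high, in the tray; a bystander
- chip_box: small flat chip box, 46 x 46 x 16 mm, in the tray; a bystander
- tweezers: steel tweezers, 123 mm long, on the table behind; a bystander
- hex_keys: folding hex key holder, 25 x 85 x 20 mm, on the table behind to the left; a bystander
- needle_tube: clear capped tube, 77 mm long, 16 mm thick, on the table to the right; a bystander
- marker: marker pen, 135 mm long, on the table to the right; a bystander
- chip_holder: small flat chip holder, 28 x 34 x 7 mm, on the table behind to the right; a bystander

How it is judged:
By the outcome, as a careful person would: the job done as asked, in the order asked, and still so for the second after the job is handed in, while the arm keeps its last pose, push and grip.
It also fails if it takes over 48 s, if anything falls off the work surface, if the arm or the gripper's body presses on something with over 40 N, if the wrist force passes 120 N, or if a joint passes its speed limit or range.

## Working session

There is one attempt and no reset: what is moved stays moved. The work goes in short steps, Python scripts to look and compute and a shell command to move; the robot and the scene stay as the last step left them, time stands still between calls to the robot, and variables do not carry over. Pictures are saved under pics/ and viewed, and the job is handed in when it is done.

```bash
mkdir -p pics; python3 - <<'E'
from bench import r,vision
import cv2,json
print(r.sense())
for n in("scene","top","wrist"):
    m=vision.camera_model(n);print(n,m)
    cv2.imwrite(f"pics/{n}0.png",vision.snapshot(n)[:,:,::-1])
E
```

```text
{'time': 0.0, 'joint_pos': array([ 6.86749446e+01,  7.51264554e+00,  8.53290062e+01,  6.85729594e-04,
        8.72601639e+01, -4.89203871e+00]), 'qd': array([-0.04389821, -0.09756049,  0.11803578, -0.11445656, -0.00659377,
        0.01903485]), 'joint_efforts': array([-1.41941997e-03, -5.69377041e+01, -5.00543904e+01, -3.05128915e-04,
        1.48288527e-02,  8.10839396e-06]), 'tool_pos': array([169.4916252 , 574.96653994, 208.67273709]), 'tcp_rot': array([ 174.72255377,   89.89818202, -111.71049634]), 'ft_force': array([ 0.30031098,  0.34797237, -0.29298775]), 'wrist_torque': array([-0.00735191,  0.03024638, -0.0019135 ]), 'finger_gap': 85.57710283595506}
scene {'fov_y': 54.666800763332525, 'cx': 273.64579278114655, 'cy': 207.04614644973597, 'world_to_cam': array([[ 8.62167239e-01, -5.06178180e-01, -2.12438859e-02,
        -5.07479911e+02],
       [-2.88551996e-01, -4.56156716e-01, -8.41818743e-01,
         1.88785007e+02],
       [ 4.16419738e-01,  7.31918507e-01, -5.39342100e-01,
         8.72671683e+02],
       [ 0.00000000e+00,  0.00000000e+00,  0.00000000e+00,
         1.000000
[... 197 characters left out ...]
       [-9.84958667e-01, -1.08776631e-02, -1.72447383e-01,
         5.52548075e+02],
       [ 1.72554823e-01, -9.85636531e-03, -9.84950600e-01,
         1.09847852e+03],
       [ 0.00000000e+00,  0.00000000e+00,  0.00000000e+00,
         1.00000000e+00]])}
wrist {'fov_y': 70.8909945415527, 'cx': 282.78704143584986, 'cy': 209.78046048152595, 'world_to_cam': array([[ 2.83637031e-01,  9.58930330e-01, -1.63023117e-03,
        -5.97736767e+02],
       [ 9.07280056e-01, -2.67808466e-01,  3.24224498e-01,
        -4.17423944e+01],
       [ 3.10472115e-01, -9.34411501e-02, -9.45978762e-01,
         3.80902566e+02],
       [ 0.00000000e+00,  0.00000000e+00,  0.00000000e+00,
         1.00000000e+00]])}
```

View pics/top0.png

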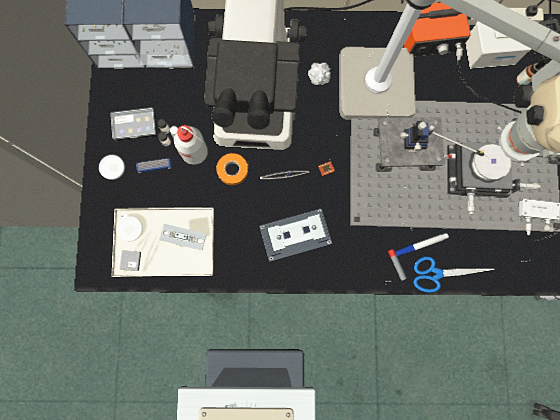

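View pics/scene0.png

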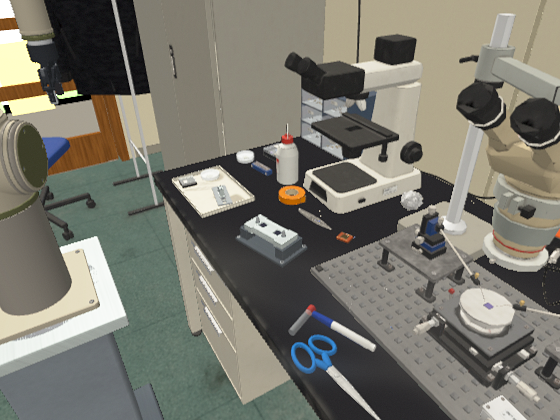

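View pics/wrist0.png

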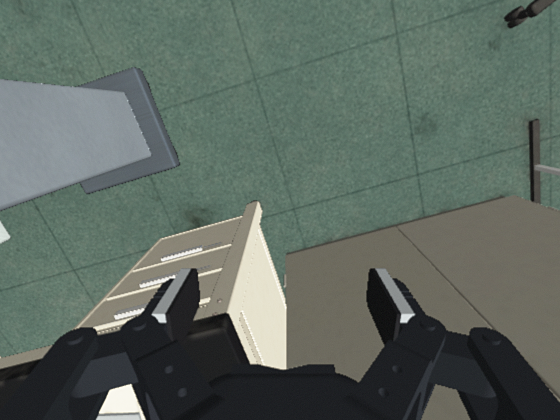

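```bash
cat > h.py <<'E'
import numpy as np,cv2
from bench import r,vision
def K(m):
    f=210/np.tan(np.radians(m['fov_y']/2));return f,m['cx'],m['cy']
def proj(m,P):
    P=np.atleast_2d(P);f,cx,cy=K(m);T=m['world_to_cam'];c=P@T[:3,:3].T+T[:3,3]
    return np.c_[f*c[:,0]/c[:,2]+cx,f*c[:,1]/c[:,2]+cy]
def unproj(m,uv,z):
    f,cx,cy=K(m);T=m['world_to_cam'];R=T[:3,:3];o=-R.T@T[:3,3]
    uv=np.atleast_2d(uv).astype(float);d=np.c_[(uv[:,0]-cx)/f,(uv[:,1]-cy)/f,np.ones(len(uv))]@R
    return o+d*((z-o[2])/d[:,2])[:,None]
E
python3 - <<'E'
from h import *
m=vision.camera_model('top')
im=cv2.imread('pics/top0.png')
c=im[195:285,100:340];cv2.imwrite('pics/top0z.png',cv2.resize(c,None,fx=3.3,fy=3.3,interpolation=cv2.INTER_CUBIC))
print(unproj(m,[[184,236],[114,209],[213,275],],10).round(), unproj(m,[[295,235]],48).round())
E
```

```text
[[504. 158.  10.]
 [569. 332.  10.]
 [411.  85.  10.]] [[ 504. -109.   48.]]
```

View pics/top0z.png

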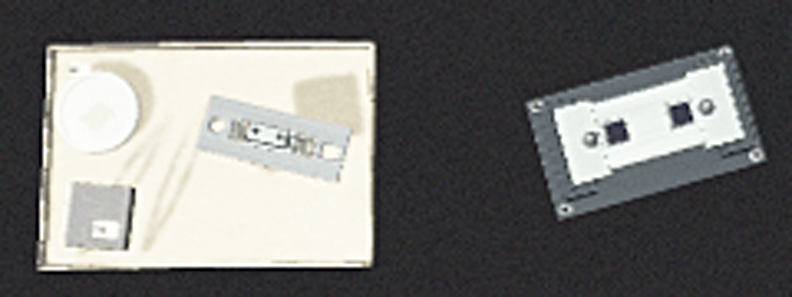

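```bash
python3 - <<'E'
from h import *
from scipy.spatial.transform import Rotation as Ro
m=vision.camera_model('top')
q=np.array([[210,97],[353,124],[340,182],[198,150]])/3.3-.35+[100,195]
P=unproj(m,q,8);print(P.round(1),P.mean(0).round(1))
a=(P[1]+P[2]-P[0]-P[3])/2;print(np.linalg.norm(a),'mask y ang',np.degrees(np.arctan2(a[1],a[0])))
p=np.array([[591,138],[707,106]])/3.3-.35+[100,195]
P=unproj(m,p,60);d=P[1]-P[0];print(P.round(1),P.mean(0),np.linalg.norm(d),np.degrees(np.arctan2(d[1],d[0])))
s=r.sense();R=Ro.from_euler('xyz',s['tcp_rot'],degrees=True).as_matrix();print(R.round(3))
w=vision.camera_model('wrist')['world_to_cam'];c=-w[:3,:3].T@w[:3,3];print(c, R.T@(c-s['tool_pos']))
E
```

```text
[[533.3 210.2   8. ]
 [514.3 104.    8. ]
 [471.3 112.1   8. ]
 [493.8 217.1   8. ]] [503.1 160.9   8. ]
107.65138128876553 mask y ang -101.11979391058067
[[ 499.   -70.8   60. ]
 [ 522.7 -152.8   60. ]] [ 510.86339354 -111.77644743   60.        ] 85.36899832007069 -73.88537737769475
[[-0.001 -0.959  0.283]
 [-0.001  0.283  0.959]
 [-1.     0.    -0.001]]
[ 89.16721547 597.63810272 373.01665485] [-164.11530372   83.4891443    -1.33012913]
```

```bash
python3 -m jog '[[[0.015,-0.019,-0.003],[0,0,-0.07],1],[[0.037,-0.047,-0.007],[0,0,-0.17],1],[[0.060,-0.075,-0.011],[0,0,-0.27],1],[[0.083,-0.103,-0.015],[0,0,-0.37],1],[[0.106,-0.131,-0.019],[0,0,-0.47],1]]'
python3 -m jog '[[[0.023,-0.028,-0.004],[0,0,-0.1],1],[[0.046,-0.056,-0.008],[0,0,-0.2],1],[[0.069,-0.084,-0.012],[0,0,-0.3],1],[[0.092,-0.112,-0.016],[0,0,-0.4],1],[[0.115,-0.141,-0.02],[0,0,-0.5],1]]'
python3 -m jog '[[[0.025,-0.030,-0.004],[0,0,-0.11],1],[[0.050,-0.062,-0.008],[0,0,-0.22],1],[[0.075,-0.094,-0.012],[0,0,-0.33],1],[[0.096,-0.122,-0.014],[0,0,-0.44],1],[[0.112,-0.142,-0.015],[0,0,-0.507],1]]'
python3 - <<'E'
from h import *
s=r.sense();print(s)
cv2.imwrite("pics/w1.png",vision.snapshot('wrist')[:,:,::-1])
np.save('w1.npy',vision.camera_model('wrist')['world_to_cam'])
E
```

```text
time: 0.57
tool_pos: [276.2, 443.1, 190.2]
tcp_rot: [-162.8, 90.0, -116.4]
ft_force: [0.4, 0.0, 1.1]
finger_gap: 85.3
time: 0.98
tool_pos: [391.4, 302.0, 170.4]
tcp_rot: [107.9, 90.0, 125.6]
ft_force: [0.6, 1.2, 0.8]
finger_gap: 85.2
time: 1.4
tool_pos: [503.7, 158.6, 155.0]
tcp_rot: [-115.1, 89.9, -126.6]
ft_force: [-0.4, 0.3, -0.4]
finger_gap: 85.7
{'time': 1.4, 'joint_pos': array([ 1.19374584e+01, -1.78913845e+00,  1.00599525e+02, -3.88737517e-02,
        8.12331582e+01,  2.34496714e+01]), 'qd': array([-28.98237797,  16.7816966 , -15.4244614 ,   0.82290258,
        -1.36246957,  13.45894743]), 'joint_efforts': array([  1.80080518, -49.17237997, -47.40220428,  -0.23013704,
         0.06916519,  -0.10809826]), 'tool_pos': array([503.71400022, 158.56007547, 154.98560322]), 'tcp_rot': array([-115.13290582,   89.94193084, -126.63917938]), 'ft_force': array([-0.39216777,  0.29130158, -0.35594901]), 'wrist_torque': array([0.01514979, 0.02362567, 0.00175223]), 'finger_gap': 85.69498403322174}
```

View pics/w1.png

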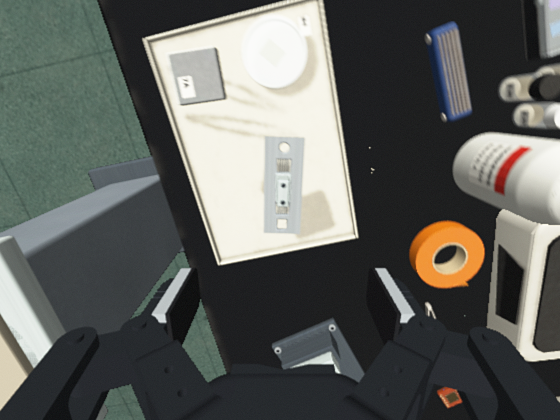

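```bash
python3 - <<'E'
from h import *
m=vision.camera_model('wrist');s=r.sense();print(s['tool_pos'],s['qd'].round(1))
im=vision.snapshot('wrist')[:,:,::-1]
cv2.imwrite("pics/w2.png",im);import pickle;pickle.dump((m,s),open('w2.pkl','wb'))
x0,y0=220,110;cv2.imwrite("pics/w2z.png",cv2.resize(im[y0:y0+145,x0:x0+130],None,fx=4,fy=4,interpolation=cv2.INTER_CUBIC))
E
```

```text
[505.76699134 155.91611705 155.0448866 ] [ 4.  -1.5  1.2  0.9  0.6 -3.5]
```

View pics/w2z.png

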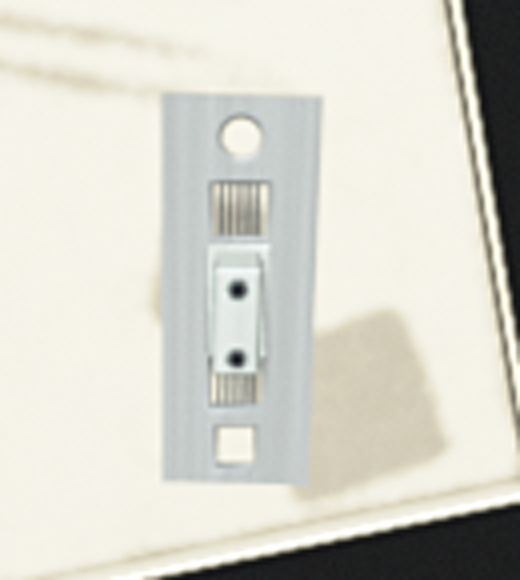

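```bash
python3 - <<'E'
from h import *
import pickle
from scipy.spatial.transform import Rotation as Ro
m,s=pickle.load(open('w2.pkl','rb'))
g=lambda q:np.array(q)/4-.375+[220,110]
P=unproj(m,g([[163,93],[322,97],[307,486],[162,481]]),8);print(P.round(1),P.mean(0).round(1))
a=(P[0]+P[1]-P[2]-P[3])/2;print(np.linalg.norm(a),np.degrees(np.arctan2(a[1],a[0])))
b=(P[1]+P[2]-P[0]-P[3])/2;print(np.linalg.norm(b),np.degrees(np.arctan2(b[1],b[0])))
B=unproj(m,g([[217,267],[260,267],[257,372],[214,370]]),32);print('block',B.round(1),B.mean(0))
S=unproj(m,g([[237,289],[236,359]]),32);print(S,S.mean(0))
S=unproj(m,g([[240,135],[235,445]]),8);print('holes',S,S.mean(0), np.degrees(np.arctan2(*(S[0]-S[1])[[1,0]])))
R=Ro.from_euler('xyz',s['tcp_rot'],degrees=True).as_matrix();print(R.round(3),np.degrees(np.arctan2(R[1,2],R[0,2])))
E
```

```text
[[495.4 217.8   8. ]
 [535.1 208.5   8. ]
 [510.8 103.2   8. ]
 [470.5 113.2   8. ]] [503.  160.7   8. ]
107.82925685162677 76.80976255607979
41.07435340688392 -13.61083327733174
block [[501.  175.8  32. ]
 [511.5 173.7  32. ]
 [505.2 147.1  32. ]
 [494.6 149.9  32. ]] [503.05476933 161.61439469  32.        ]
[[504.71563572 169.36230058  32.        ]
 [500.6565279  151.58805754  32.        ]] [502.68608181 160.47517906  32.        ]
holes [[512.52516863 203.47023563   8.        ]
 [493.24503655 119.68476288   8.        ]] [502.88510259 161.57749926   8.        ] 77.04108287308588
[[ 0.001  0.204  0.979]
 [-0.002  0.979 -0.204]
 [-1.    -0.002  0.001]] -11.772719393363202
```

```bash
python3 -m jog '[[[0,0,-0.02],[0,0,-0.023],0.2],[[0,0,-0.05],[0,0,-0.023],0],[[0,0,-0.075],[0,0,-0.023],0],[[0,0,-0.085],[0,0,-0.023],0],[[0,0,-0.085],[0,0,-0.023],0]]' 40
python3 - <<'E'
from h import *
from scipy.spatial.transform import Rotation as Ro
m=vision.camera_model('wrist');s=r.sense();print(s['tool_pos'],s['qd'].round(1))
R=Ro.from_euler('xyz',s['tcp_rot'],degrees=True).as_matrix();print(R.round(3),np.degrees(np.arctan2(R[1,2],R[0,2])))
im=vision.snapshot('wrist')[:,:,::-1].copy()
for p in proj(m,[s['tool_pos']-[0,0,0], [503,161,32]]): cv2.circle(im,tuple(int(round(v)) for v in p),3,(0,0,255),1);print(p)
cv2.imwrite("pics/w3.png",im)
E
```

```text
time: 1.92
tool_pos: [499.7, 161.4, 67.4]
tcp_rot: [-157.0, 89.6, -169.3]
ft_force: [-1.0, 0.7, 0.1]
finger_gap: 42.8
[499.66001454 161.43990882  67.42972252] [-0.1 -2.  -3.2 -0.   2.3  0. ]
[[-0.006  0.213  0.977]
 [-0.001  0.977 -0.213]
 [-1.    -0.002 -0.006]] -12.307198678134874
[282.8405276  249.72605006]
[287.71220995 227.31976931]
```

View pics/w3.png

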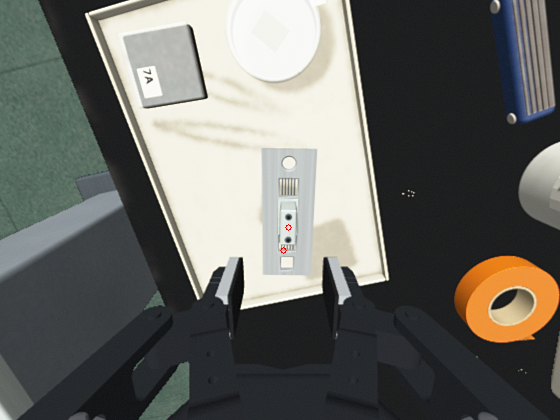

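```bash
python3 -m jog '[[[0.0005,0,-0.02],[0,0,-0.008],0],[[0.0005,0,-0.035],[0,0,-0.008],0],[[0.0005,0,-0.04],[0,0,-0.008],0],[[0.0005,0,-0.04],[0,0,-0.008],0],[[0.0005,0,-0.04],[0,0,-0.008],0]]'
python3 - <<'E'
from h import *
from scipy.spatial.transform import Rotation as Ro
m=vision.camera_model('wrist');s=r.sense();print(s['tool_pos'],s['qd'].round(1))
R=Ro.from_euler('xyz',s['tcp_rot'],degrees=True).as_matrix();print(np.degrees(np.arctan2(R[1,2],R[0,2])))
im=vision.snapshot('wrist')[:,:,::-1].copy()
cv2.imwrite("pics/w4.png",cv2.resize(im[140:340,180:400],None,fx=3,fy=3,interpolation=cv2.INTER_CUBIC))
E
```

```text
time: 2.38
tool_pos: [504.1, 161.9, 32.2]
tcp_rot: [25.7, 89.9, 12.9]
ft_force: [0.8, -0.3, 0.5]
finger_gap: 42.7
[504.08867833 161.87749114  32.22425666] [-0.1 -0.4 -0.6  0.  -0.1  0. ]
-12.807185644338917
```

View pics/w4.png

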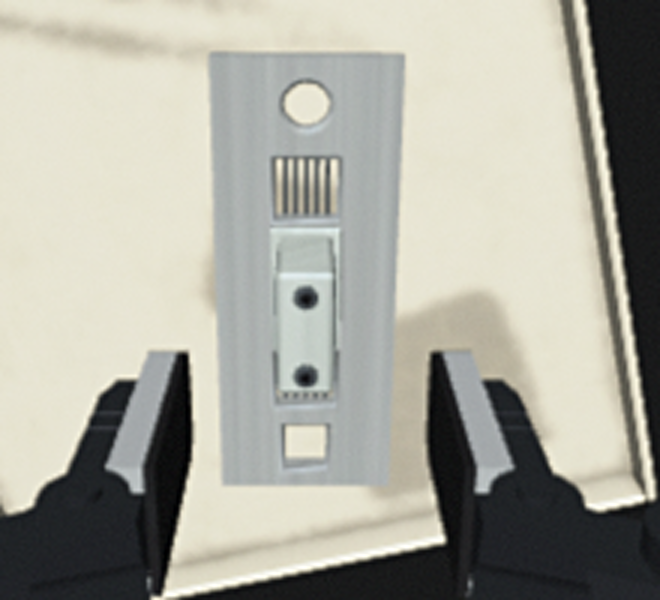

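```bash
python3 -m jog '[[[-0.0007,-0.0005,-0.004],[0,0,0],-0.25],[[-0.0007,-0.0005,-0.006],[0,0,0],-0.45],[[-0.0007,-0.0005,-0.008],[0,0,0],-0.45],[[-0.0007,-0.0005,-0.01],[0,0,0],-0.45],[[-0.0007,-0.0005,-0.011],[0,0,0],-0.45]]'
python3 - <<'E'
from h import *
s=r.sense();print(s['tool_pos'],s['ft_force'],s['finger_gap'])
im=vision.snapshot('wrist')[:,:,::-1].copy()
cv2.imwrite("pics/w5.png",cv2.resize(im[140:340,180:400],None,fx=3,fy=3,interpolation=cv2.INTER_CUBIC))
E
```

```text
time: 2.85
tool_pos: [502.3, 161.0, 19.4]
tcp_rot: [-155.8, 90.0, -168.6]
ft_force: [-0.5, 0.4, -0.1]
finger_gap: 23.6
[502.32625155 160.95100519  19.38845824] [-0.54510826  0.42279612 -0.10711033] 23.612020853844275
```

View pics/w5.png

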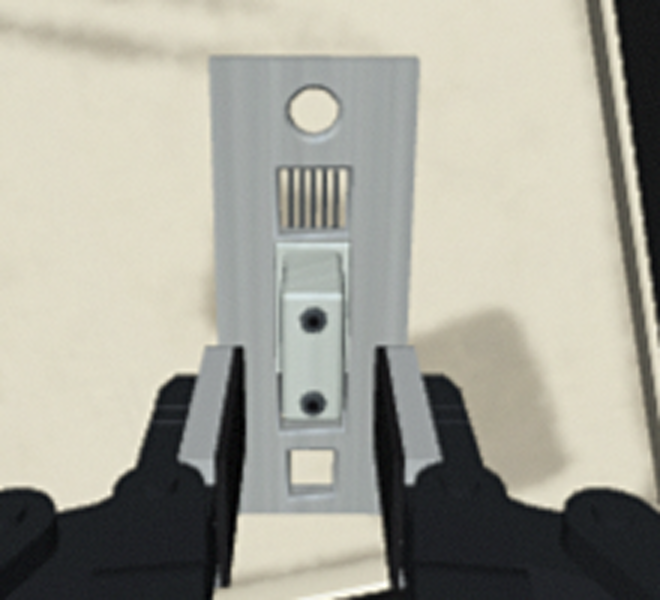

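```bash
python3 - <<'E'
from h import *
from scipy.spatial.transform import Rotation as Ro
m=vision.camera_model('wrist');s=r.sense();R=Ro.from_euler('xyz',s['tcp_rot'],degrees=True).as_matrix()
im=cv2.imread("pics/w5.png")
for x in(8,-11,-30):
  for y in (-11,11):
    for z in(-12,12):
      p=(proj(m,s['tool_pos']+R@[x,y,z])[0]-[180,140])*3+1
      print(x,y,z,p.round());cv2.circle(im,tuple(int(v) for v in p),4,{8:(0,0,255),-11:(0,255,0),-30:(255,0,0)}[x],-1 if y>0 else 1)
# mask model
yaw=np.radians(-13);M=np.array([[np.cos(yaw),-np.sin(yaw)],[np.sin(yaw),np.cos(yaw)]])
for q in [(-6,-14,32),(6,-14,32),(6,14,32),(-6,14,32),(-21,54,8),(21,54,8),(21,-54,8),(-21,-54,8)]:
  w=M@q[:2]+[502.9,161.2];p=(proj(m,[*w,q[2]])[0]-[180,140])*3+1;cv2.circle(im,tuple(int(v) for v in p),3,(255,0,255),-1)
cv2.imwrite('pics/w5b.png',im)
E
```

```text
8 -11 -12 [255. 359.]
8 -11 12 [365. 359.]
8 11 -12 [252. 266.]
8 11 12 [367. 266.]
-11 -11 -12 [249. 405.]
-11 -11 12 [370. 405.]
-11 11 -12 [246. 304.]
-11 11 12 [373. 304.]
-30 -11 -12 [242. 463.]
-30 -11 12 [377. 462.]
-30 11 -12 [239. 352.]
-30 11 12 [380. 352.]
```

View pics/w5b.png

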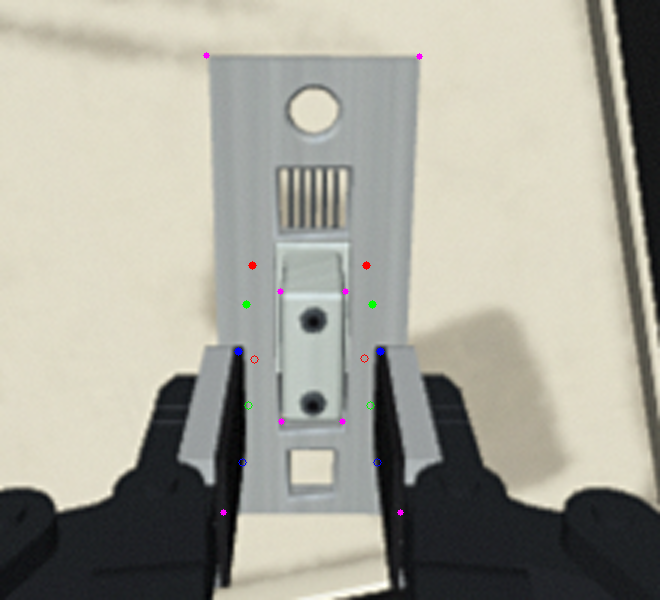

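```bash
python3 - <<'E'
from h import *
m=vision.camera_model('scene');s=r.sense();print(s['tool_pos'])
im=vision.snapshot('scene')[:,:,::-1].copy()
P=s['tool_pos']+np.array([[0,0,-8],[0,0,0],[0,0,24],[0,0,65]])
p=proj(m,P);print(p.round(1))
x0,y0=150,140;c=cv2.resize(im[y0:y0+90,x0:x0+120],None,fx=6,fy=6,interpolation=cv2.INTER_CUBIC)
cv2.imwrite('pics/s1a.png',c)
for q in p: cv2.circle(c,tuple(int(v) for v in (q-[x0,y0])*6+2.5),3,(0,0,255),-1)
cv2.imwrite('pics/s1.png',c)
E
```

```text
[502.21678354 160.90997283  19.23969876]
[[220.5 193.8]
 [220.2 191.4]
 [219.5 184.3]
 [218.1 171.7]]
```

View pics/s1.png

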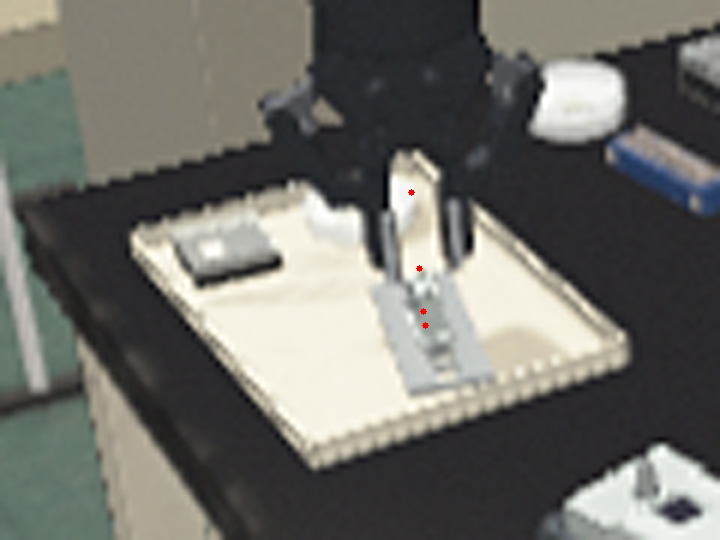

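```bash
python3 -m jog '[[[0.0005,0,-0.001],[0,0,0],-0.45],[[0.0005,0,-0.002],[0,0,0],-0.45],[[0.0005,0,-0.003],[0,0,0],-0.45]]'
python3 -m jog '[[[0,0,-0.001],[0,0,0],-0.45],[[0,0,-0.002],[0,0,0],-0.45],[[0,0,-0.003],[0,0,0],-0.45],[[0,0,-0.003],[0,0,0],-0.45]]'
python3 - <<'E'
from h import *
s=r.sense();print(s['tool_pos'],s['ft_force'],s['finger_gap'])
im=vision.snapshot('wrist')[:,:,::-1].copy()
cv2.imwrite("pics/w6.png",cv2.resize(im[140:340,180:400],None,fx=3,fy=3,interpolation=cv2.INTER_CUBIC))
E
```

```text
time: 3.2
tool_pos: [503.1, 161.0, 16.7]
tcp_rot: [16.3, 90.0, 3.5]
ft_force: [0.4, 0.6, 0.1]
finger_gap: 23.7
time: 3.53
tool_pos: [502.8, 161.0, 13.4]
tcp_rot: [-157.0, 90.0, -169.9]
ft_force: [0.4, 0.7, -0.1]
finger_gap: 23.7
[502.81466828 160.96245729  13.39295968] [ 0.38739412  0.72744869 -0.14999799] 23.731355415667625
```

View pics/w6.png

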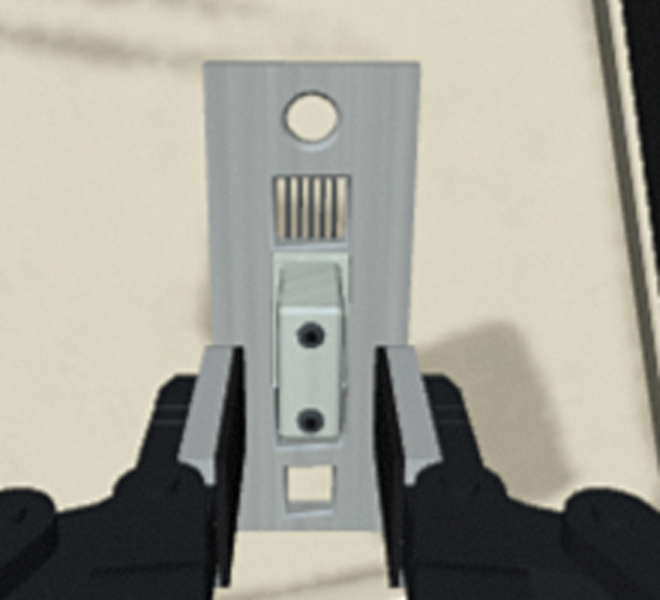

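```bash
python3 -m jog '[[[0,0,-0.004],[0,0,0],-0.45],[[0,0,-0.008],[0,0,0],-0.45],[[0,0,-0.013],[0,0,0],-0.45],[[0,0,-0.017],[0,0,0],-0.45],[[0,0,-0.018],[0,0,0],-0.45]]'
python3 - <<'E'
from h import *
s=r.sense();print(s['tool_pos'],s['ft_force'],s['finger_gap'])
im=vision.snapshot('wrist')[:,:,::-1].copy()
cv2.imwrite("pics/w7.png",cv2.resize(im[140:340,180:400],None,fx=3,fy=3,interpolation=cv2.INTER_CUBIC))
E
```

```text
time: 4.0
tool_pos: [502.1, 160.8, -5.6]
tcp_rot: [-154.6, 89.9, -167.5]
ft_force: [-0.0, 0.1, -0.2]
finger_gap: 23.5
[502.10620402 160.79267269  -5.59351209] [-0.00997335  0.09224065 -0.16881526] 23.46088741378599
```

View pics/w7.png

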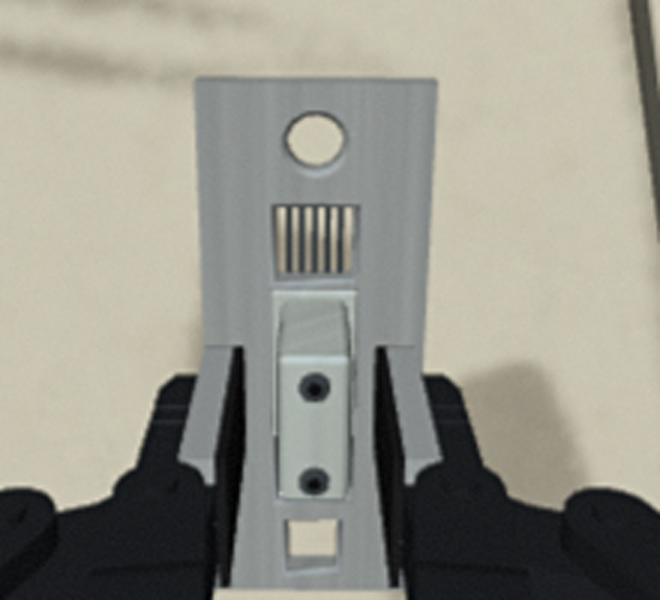

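```bash
python3 -m jog '[[[0,0,-0.003],[0,0,0],-0.45],[[0,0,-0.006],[0,0,0],-0.45],[[0,0,-0.006],[0,0,0],-0.45],[[0,0,-0.006],[0,0,0],-0.6]]'
python3 -m jog '[[[0,0,0],[0,0,0],-0.7],[[0,0,0],[0,0,0],-0.8],[[0,0,0],[0,0,0],-1],[[0,0,0],[0,0,0],-1],[[0,0,0],[0,0,0],-1]]' 60
python3 - <<'E'
from h import *
s=r.sense();print(s['tool_pos'],s['ft_force'],s['finger_gap'])
im=vision.snapshot('wrist')[:,:,::-1].copy()
cv2.imwrite("pics/w8.png",cv2.resize(im[140:340,180:400],None,fx=3,fy=3,interpolation=cv2.INTER_CUBIC))
E
```

```text
time: 4.38
tool_pos: [502.8, 161.0, -10.5]
tcp_rot: [-151.6, 90.0, -164.4]
ft_force: [0.4, 0.2, 0.9]
finger_gap: 17.1
time: 4.8
tool_pos: [503.3, 161.1, -10.0]
tcp_rot: [25.5, 90.0, 12.7]
ft_force: [-0.3, -1.1, 2.1]
finger_gap: 10.4
[503.2598768  161.06698072 -10.02132142] [-0.27610564 -1.08271961  2.12075503] 10.43756271900805
```

View pics/w8.png

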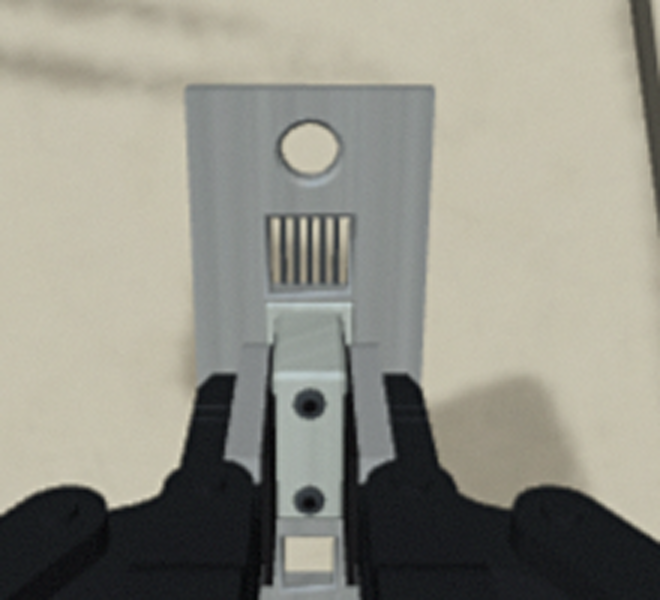

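```bash
python3 -m jog '[[[0,0,0.005],[0,0,0],-1],[[0,0,0.015],[0,0,0],-1],[[0,0,0.025],[0,0,0],-1]]' 60
python3 -m jog '[[[0,0,0.02],[0,0,0],-1],[[0,-0.005,0.045],[0,0,0.04],-1],[[0,-0.02,0.07],[0,0,0.10],-1],[[0.001,-0.04,0.08],[0,0,0.17],-1],[[0.002,-0.06,0.085],[0,0,0.25],-1]]'
python3 -m jog '[[[0.002,-0.025,0],[0,0,0.06],-1],[[0.004,-0.05,0],[0,0,0.12],-1],[[0.006,-0.072,0],[0,0,0.18],-1],[[0.007,-0.09,0],[0,0,0.23],-1],[[0.008,-0.1,0],[0,0,0.258],-1]]'
python3 -m jog '[[[0,0,0],[0,0,0],-1],[[0,0,0],[0,0,0],-1]]'
python3 - <<'E'
from h import *
import pickle
m=vision.camera_model('wrist');s=r.sense();print(s['tool_pos'],s['qd'].round(1),s['ft_force'],s['finger_gap'])
im=vision.snapshot('wrist')[:,:,::-1].copy();pickle.dump((m,s),open('w9.pkl','wb'))
cv2.imwrite("pics/w9.png",im)
E
```

```text
time: 5.1
tool_pos: [502.4, 160.9, 15.0]
tcp_rot: [-156.0, 89.9, -168.8]
ft_force: [-0.1, -1.2, -1.3]
finger_gap: 10.7
time: 5.52
tool_pos: [507.1, 100.9, 104.0]
tcp_rot: [4.1, 89.7, 5.8]
ft_force: [-0.1, -0.0, -1.5]
finger_gap: 10.6
time: 5.93
tool_pos: [513.4, -1.1, 101.0]
tcp_rot: [-45.6, 89.9, -29.2]
ft_force: [0.2, -0.2, 0.2]
finger_gap: 10.9
time: 6.1
tool_pos: [513.3, 0.8, 100.6]
tcp_rot: [-5.1, 89.9, 11.0]
ft_force: [0.7, 0.6, -0.9]
finger_gap: 10.5
[513.29956765   0.78901375 100.60319863] [ 1.4  0.2  0.3  0.2 -0.3  0.7] [ 0.74581386  0.552816   -0.90971122] 10.497243826471838
```

View pics/w9.png

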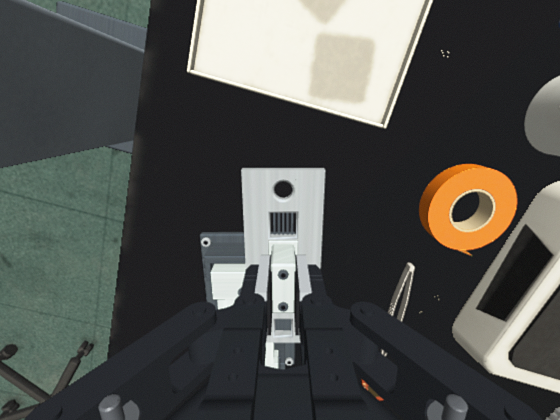

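```bash
python3 -m jog '[[[0.003,-0.025,0],[0,0,0],-1],[[0.008,-0.06,0],[0,0,0],-1],[[0.013,-0.095,0],[0,0,0],-1],[[0.018,-0.13,0],[0,0,0],-1],[[0.023,-0.165,0],[0,0,0],-1]]'
python3 -m jog '[[[0.003,-0.03,0],[0,0,0],-1],[[0.006,-0.05,0],[0,0,0],-1],[[0.006,-0.055,0],[0,0,0],-1],[[0.006,-0.055,0],[0,0,0],-1],[[0.006,-0.055,0],[0,0,0],-1]]'
python3 - <<'E'
from h import *
import pickle
vision.snapshot('top')
m=vision.camera_model('wrist');s=r.sense();print(s['tool_pos'],s['qd'].round(1),s['ft_force'],s['finger_gap'])
im=vision.snapshot('wrist')[:,:,::-1].copy();pickle.dump((m,s),open('w10.pkl','wb'))
cv2.imwrite("pics/w10.png",im)
E
```

```text
time: 6.57
tool_pos: [536.4, -164.2, 100.1]
tcp_rot: [2.6, 90.0, 19.0]
ft_force: [0.9, 0.5, -1.0]
finger_gap: 10.7
time: 6.98
tool_pos: [542.1, -217.7, 99.6]
tcp_rot: [97.5, 89.9, 113.8]
ft_force: [0.5, 0.3, -0.7]
finger_gap: 10.9
[ 542.0487887  -217.33327405   99.55438278] [ 0.4 -0.3  0.3 -0.1 -0.  -0.3] [ 0.3305472   1.03554963 -1.36082947] 10.655163674282694
```

View pics/w10.png

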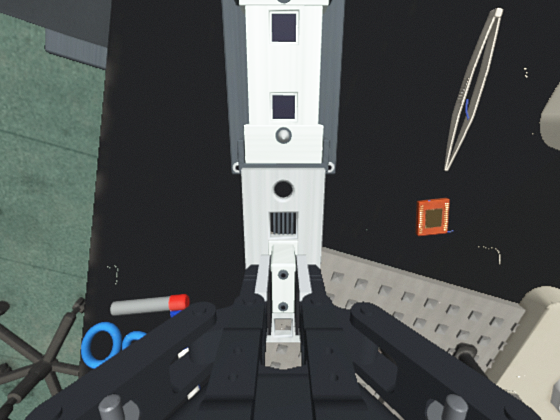

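```bash
python3 - <<'E'
import cv2
im=cv2.imread("pics/w10.png");cv2.imwrite("pics/w10z.png",cv2.resize(im[0:200,205:365],None,fx=3,fy=3,interpolation=cv2.INTER_CUBIC))
E
```

```text
(no output)
```

View pics/w10z.png

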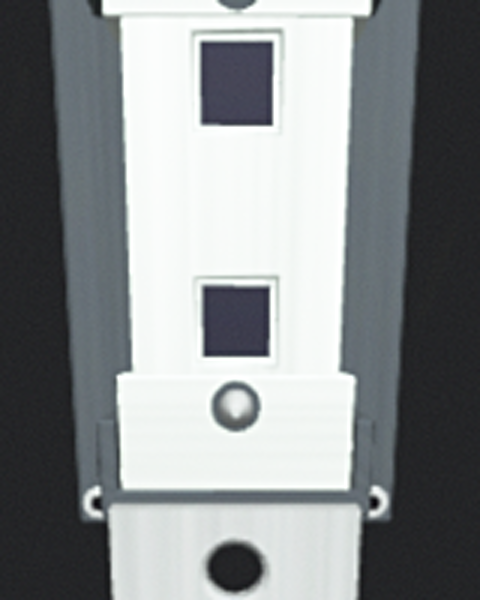

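```bash
cat > fit.py <<'E'
from h import *
from scipy.optimize import least_squares
def fit(m,uv,L,x0):
    L=np.array(L,float)
    def W(p):
        c,s=np.cos(p[2]),np.sin(p[2]);return np.c_[p[0]+c*L[:,0]-s*L[:,1],p[1]+s*L[:,0]+c*L[:,1],L[:,2]]
    f=lambda p:(proj(m,W(p))-uv).ravel()
    o=least_squares(f,x0,x_scale=[1,1,.01]);return o.x,o.fun.reshape(-1,2)
E
python3 - <<'E'
from fit import *
import pickle
from scipy.spatial.transform import Rotation as Ro
m,s=pickle.load(open('w10.pkl','rb'))
g=lambda q:np.array(q)/3-.33+[205,0]
p,e=fit(m,g([[132,373],[340,373],[122,15],[354,15],[236,404]]),[[-24,-36,48],[24,-36,48],[-24,36,48],[24,36,48],[0,-43,64.5]],[511,-112,np.radians(16)])
print('carrier',p[:2],np.degrees(p[2]),e.round(1).tolist())
zt=s['tool_pos'][2]+13.0
p2,e=fit(m,g([[236,567],[108,503],[360,503]]),[[0,43,zt+5],[-21,54,zt+5],[21,54,zt+5]],[541,-218,np.radians(16)])
print('mask',p2[:2],np.degrees(p2[2]),e.round(1).tolist())
R=Ro.from_euler('xyz',s['tcp_rot'],degrees=True).as_matrix();print(s['tool_pos'],np.degrees(np.arctan2(R[1,2],R[0,2])),R[:,0])
print('shift',p[:2]-p2[:2],'turn',p[2]-p2[2])
E
```

```text
carrier [ 511.60247705 -113.39422609] 16.062405906312254 [[0.6, -0.2], [-0.5, 0.1], [0.1, -0.9], [-0.3, -0.6], [0.1, 1.9]]
mask [ 541.37639823 -216.79956733] 16.40770338947338 [[-0.4, 0.0], [0.1, 0.1], [0.3, -0.1]]
[ 542.0487887  -217.33327405   99.55438278] 16.315876194843874 [-4.15644566e-04  8.52626101e-04 -9.99999550e-01]
shift [-29.77392117 103.40534124] turn -0.006026577980011272
```

```bash
python3 -m jog '[[[-0.006,0.02,0],[0,0,-0.005],-1],[[-0.014,0.05,0],[0,0,-0.005],-1],[[-0.023,0.08,0],[0,0,-0.005],-1],[[-0.028,0.098,0],[0,0,-0.005],-1],[[-0.0298,0.1034,-0.005],[0,0,-0.005],-1]]'
python3 -m jog '[[[0,0,-0.01],[0,0,0],-1],[[0,0,-0.02],[0,0,0],-1],[[0,0,-0.03],[0,0,0],-1],[[0,0,-0.035],[0,0,0],-1],[[0,0,-0.035],[0,0,0],-1]]'
python3 -m jog '[[[0,0,0],[0,0,0],-1],[[0,0,0],[0,0,0],-1]]'
python3 - <<'E'
from h import *
import pickle
m=vision.camera_model('wrist');s=r.sense();print(s['tool_pos'],s['qd'].round(1),s['ft_force'],s['finger_gap'])
im=vision.snapshot('wrist')[:,:,::-1].copy();pickle.dump((m,s),open('w11.pkl','wb'))
cv2.imwrite("pics/w11.png",im)
cv2.imwrite("pics/w11z.png",cv2.resize(im[130:330,200:360],None,fx=3,fy=3,interpolation=cv2.INTER_CUBIC))
im=vision.snapshot('scene')[:,:,::-1].copy()
cv2.imwrite("pics/s2.png",cv2.resize(im[180:280,210:330],None,fx=6,fy=6,interpolation=cv2.INTER_CUBIC))
E
```

```text
time: 7.5
tool_pos: [511.9, -111.7, 95.4]
tcp_rot: [21.7, 89.9, 37.9]
ft_force: [-0.1, 0.1, -1.5]
finger_gap: 10.4
time: 7.92
tool_pos: [510.7, -115.8, 57.1]
tcp_rot: [147.0, 89.8, 163.0]
ft_force: [0.2, 1.0, -1.5]
finger_gap: 10.7
time: 8.08
tool_pos: [512.4, -116.2, 59.8]
tcp_rot: [-60.5, 90.0, -44.6]
ft_force: [0.4, 0.7, -1.9]
finger_gap: 10.5
[ 512.44054058 -116.15769838   59.79943549] [ 0.1 -0.6 -0.3  0.1  0.1  0. ] [ 0.38073212  0.72920976 -1.85829921] 10.454279895138292
```

View pics/w11z.png

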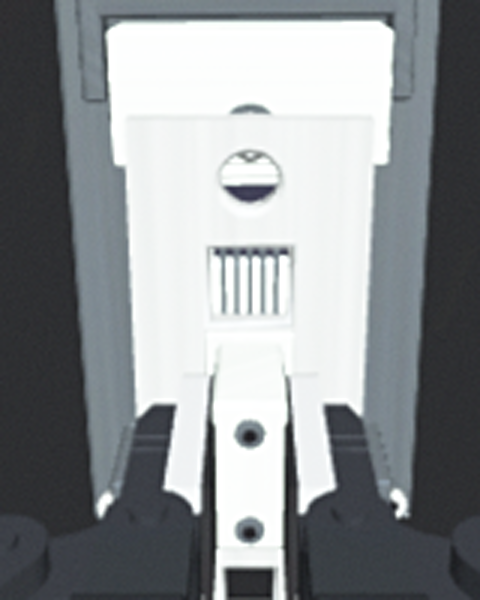

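View pics/s2.png

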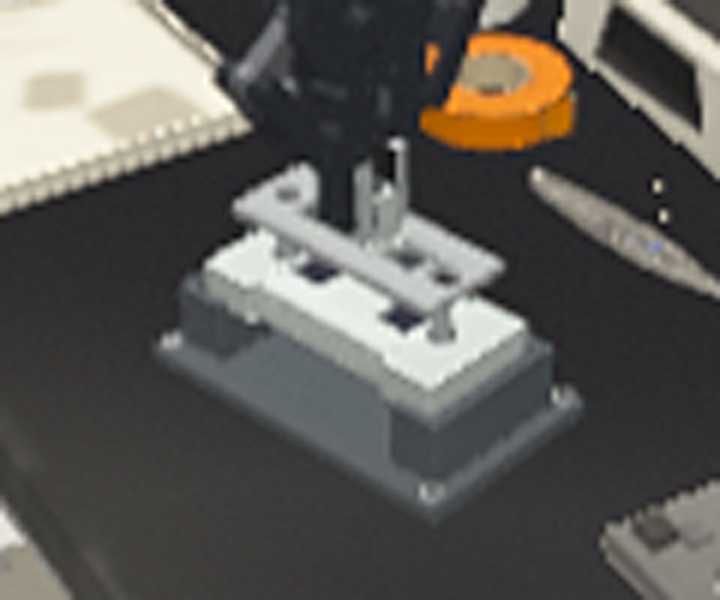

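```bash
python3 - <<'E'
from fit import *
import pickle
m,s=pickle.load(open('w11.pkl','rb'))
g=lambda q:np.array(q)/3-.33+[200,130]
p,e=fit(m,g([[107,22],[394,22],[114,163],[389,163]]),[[-28,63,48],[28,63,48],[-28,36,48],[28,36,48]],[511,-112,np.radians(16)])
print('carrier',p[:2],np.degrees(p[2]),e.round(1).tolist())
for dz in(11,13,15):
  zt=s['tool_pos'][2]+dz
  p2,e=fit(m,g([[250,176],[127,116],[374,116]]),[[0,43,zt+5],[-21,54,zt+5],[21,54,zt+5]],[511,-115,np.radians(16)])
  print(dz,'mask',p2[:2],np.degrees(p2[2]),e.round(1).tolist(),'shift',p[:2]-p2[:2],'turn',p[2]-p2[2])
im=cv2.imread('pics/w11z.png')
for c in [p,[511.6,-113.4,p[2]]]:
  R=np.array([[np.cos(c[2]),-np.sin(c[2])],[np.sin(c[2]),np.cos(c[2])]])
  for z in(48,65):
    q=proj(m,[*(R@[0,43]+c[:2]),z])[0];print(((q-[200,130]+.33)*3).round())
E
```

```text
carrier [ 511.27106933 -113.00238973] 15.979193252461952 [[-0.1, 0.9], [0.4, 0.8], [-0.1, -0.8], [-0.2, -1.0]]
11 mask [ 511.9383765  -116.30632822] 15.860529258081462 [[0.1, 0.7], [-0.4, -0.4], [0.3, -0.3]] shift [-0.66730717  3.30393849] turn 0.0020710774055076042
13 mask [ 511.8204535  -115.90208385] 15.860289653590492 [[0.1, 0.9], [-0.9, -0.4], [0.8, -0.4]] shift [-0.54938418  2.89969412] turn 0.002075259292777576
15 mask [ 511.70260885 -115.49815425] 15.860036522300842 [[0.1, 1.1], [-1.5, -0.5], [1.4, -0.5]] shift [-0.43153953  2.49576452] turn 0.0020796772672218022
[251. 126.]
[251. 145.]
[252. 129.]
[252. 148.]
```

```bash
python3 -m jog '[[[-0.0005,0.0026,0],[0,0,0.002],-1],[[-0.0005,0.0026,0],[0,0,0.002],-1],[[-0.0005,0.0026,0],[0,0,0.002],-1],[[-0.0005,0.0026,0],[0,0,0.002],-1]]'
python3 - <<'E'
from h import *
import pickle
m=vision.camera_model('wrist');s=r.sense();print(s['tool_pos'],s['qd'].round(1),s['ft_force'],s['finger_gap'])
im=vision.snapshot('wrist')[:,:,::-1].copy();pickle.dump((m,s),open('w12.pkl','wb'))
cv2.imwrite("pics/w12z.png",cv2.resize(im[130:330,200:360],None,fx=3,fy=3,interpolation=cv2.INTER_CUBIC))
E
```

```text
time: 8.52
tool_pos: [511.8, -112.9, 59.9]
tcp_rot: [-38.7, 90.0, -22.6]
ft_force: [0.0, 0.3, -2.0]
finger_gap: 10.4
[ 511.83825003 -112.94467414   59.91435618] [-0.1  0.1  0.  -0.  -0.  -0. ] [ 0.01104289  0.34851881 -2.00652513] 10.424399433042984
```

View pics/w12z.png

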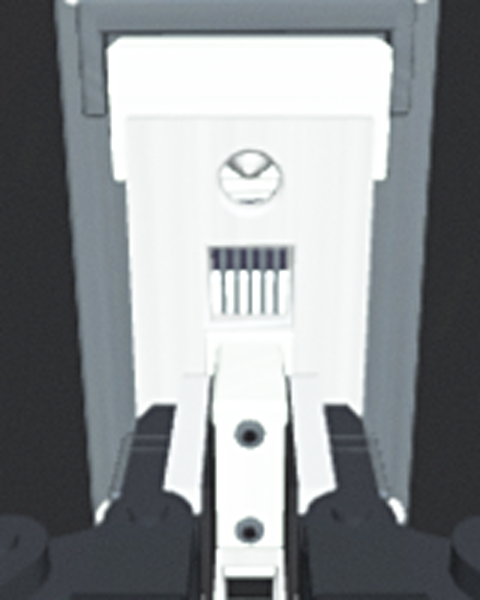

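```bash
python3 - <<'E'
from fit import *
import pickle
m,s=pickle.load(open('w12.pkl','rb'))
g=lambda q:np.array(q)/3-.33+[200,130]
p,e=fit(m,g([[107,37],[393,37],[114,180],[387,180]]),[[-28,63,48],[28,63,48],[-28,36,48],[28,36,48]],[511,-112,np.radians(16)])
print('carrier',p[:2],np.degrees(p[2]),e.round(1).tolist())
zt=s['tool_pos'][2]+13
p2,e=fit(m,g([[250,177],[127,116],[374,116]]),[[0,43,zt+5],[-21,54,zt+5],[21,54,zt+5]],[511,-115,np.radians(16)])
print('mask',p2[:2],np.degrees(p2[2]),e.round(1).tolist(),'shift',p[:2]-p2[:2],'turn',p[2]-p2[2])
for c in [p,p2]:
  R=np.array([[np.cos(c[2]),-np.sin(c[2])],[np.sin(c[2]),np.cos(c[2])]])
  for z in(48,57,65,zt,zt+5):
    q=proj(m,[*(R@[0,43]+c[:2]),z])[0];print(z,((q-[200,130]+.33)*3).round())
im=cv2.imread('pics/w12z.png');cv2.imwrite('pics/w12zz.png',cv2.resize(im[90:230,170:330],None,fx=4,fy=4,interpolation=cv2.INTER_CUBIC))
E
```

```text
carrier [ 511.35570671 -112.90212487] 16.10670533277337 [[-0.1, 1.4], [0.2, 1.4], [-0.1, -1.5], [-0.1, -1.6]]
mask [ 511.21076979 -112.72623579] 16.02912904258831 [[0.1, 0.7], [-0.9, -0.3], [0.8, -0.3]] shift [ 0.14493693 -0.17588908] turn 0.0013539616852118463
48 [250. 142.]
57 [250. 152.]
65 [250. 162.]
72.91435618084633 [250. 173.]
77.91435618084633 [250. 180.]
48 [250. 141.]
57 [250. 151.]
65 [250. 161.]
72.91435618084633 [250. 172.]
77.91435618084633 [250. 179.]
```

View pics/w12zz.png

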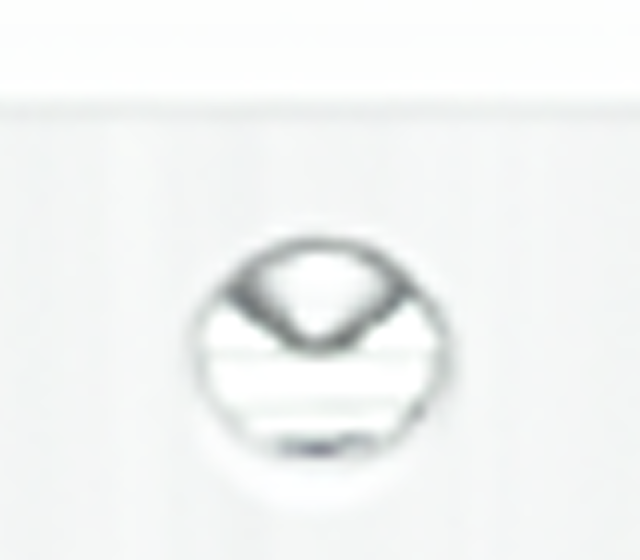

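```bash
python3 -m jog '[[[0,-0.0006,-0.003],[0,0,0],-1],[[0,-0.0006,-0.006],[0,0,0],-1],[[0,-0.0006,-0.009],[0,0,0],-1],[[0,-0.0006,-0.012],[0,0,0],-1],[[0,-0.0006,-0.012],[0,0,0],-1]]'
python3 - <<'E'
from h import *
import pickle
m=vision.camera_model('wrist');s=r.sense();print(s['tool_pos'],s['qd'].round(1),s['ft_force'],s['finger_gap'])
im=vision.snapshot('wrist')[:,:,::-1].copy();pickle.dump((m,s),open('w13.pkl','wb'))
cv2.imwrite("pics/w13z.png",cv2.resize(im[130:210,220:340],None,fx=6,fy=6,interpolation=cv2.INTER_CUBIC))
im=vision.snapshot('scene')[:,:,::-1].copy()
cv2.imwrite("pics/s3.png",cv2.resize(im[180:280,210:330],None,fx=6,fy=6,interpolation=cv2.INTER_CUBIC))
E
```

```text
time: 8.98
tool_pos: [511.0, -113.4, 46.6]
tcp_rot: [146.0, 89.9, 162.1]
ft_force: [-0.6, 0.2, -0.8]
finger_gap: 10.4
[ 511.00207003 -113.40890594   46.61193863] [-0.  -0.3 -0.4 -0.1  0.7 -0. ] [-0.61620502  0.21034635 -0.7613222 ] 10.3518840668444
```

View pics/w13z.png

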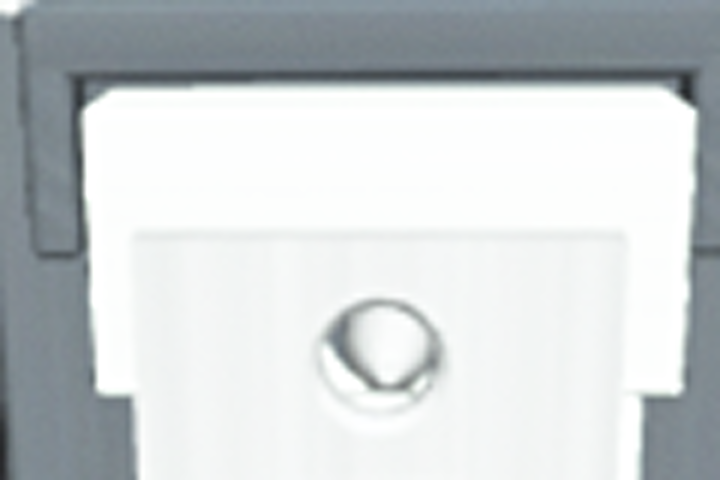

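View pics/s3.png

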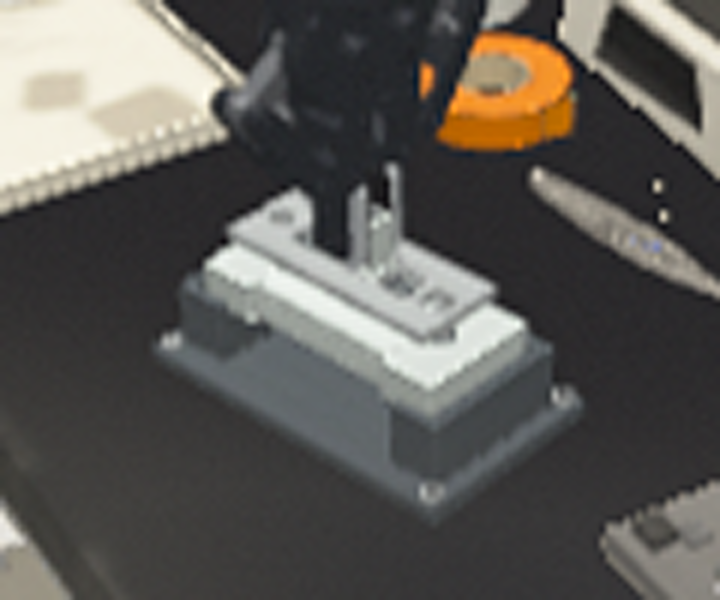

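```bash
python3 -m jog '[[[0.0003,0,-0.002],[0,0,0],-1],[[0.0003,0,-0.004],[0,0,0],-1],[[0.0003,0,-0.006],[0,0,0],-1],[[0.0003,0,-0.008],[0,0,0],-1],[[0.0003,0,-0.008],[0,0,0],-1]]'
python3 - <<'E'
from h import *
s=r.sense();print(s['tool_pos'],s['qd'].round(1),s['ft_force'],s['wrist_torque'],s['finger_gap'])
im=vision.snapshot('wrist')[:,:,::-1].copy()
cv2.imwrite("pics/w14z.png",cv2.resize(im[130:210,220:340],None,fx=6,fy=6,interpolation=cv2.INTER_CUBIC))
E
```

```text
time: 9.5
tool_pos: [511.6, -113.5, 39.1]
tcp_rot: [144.0, 90.0, 160.1]
ft_force: [-0.3, -0.0, -0.9]
finger_gap: 10.9
[ 511.61752544 -113.45711492   39.07956463] [-0.1 -0.2 -0.2  0.1  0.4 -0. ] [-0.27562244 -0.00413277 -0.87039691] [ 0.02442426  0.02060286 -0.01248347] 10.873927739747417
```

View pics/w14z.png

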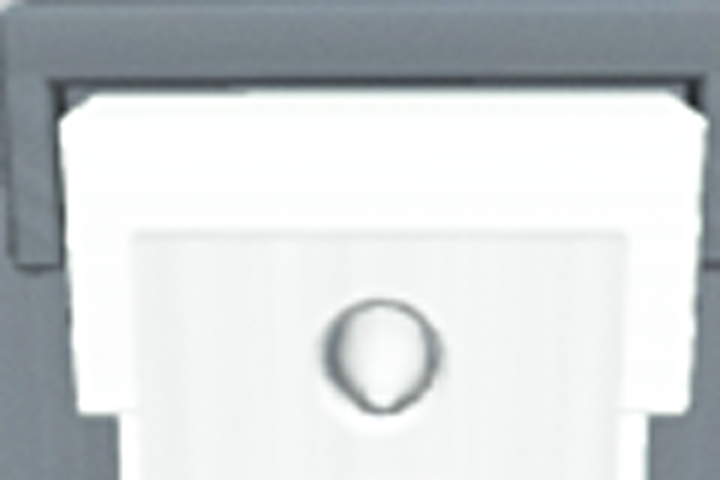

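```bash
python3 -m jog '[[[0,0,-0.001],[0,0,0],-1],[[0,0,-0.002],[0,0,0],-1],[[0,0,-0.003],[0,0,0],-1],[[0,0,-0.003],[0,0,0],-1]]'
python3 -m jog '[[[0,0,-0.0005],[0,0,0],-1],[[0,0,-0.001],[0,0,0],-1],[[0,0,-0.001],[0,0,0],-1]]'
```

```text
time: 9.88
tool_pos: [511.8, -113.6, 36.5]
tcp_rot: [145.2, 90.0, 161.3]
ft_force: [-0.2, 0.4, -0.5]
finger_gap: 10.3
time: 10.13
tool_pos: [512.0, -113.6, 35.6]
tcp_rot: [147.6, 90.0, 163.7]
ft_force: [-0.3, 0.4, -1.8]
finger_gap: 10.4
```

```bash
python3 -m jog '[[[0,0,-0.0005],[0,0,0],-1],[[0,0,-0.001],[0,0,0],-1],[[0,0,-0.001],[0,0,0],-1]]'
python3 -m jog '[[[0,0,-0.0005],[0,0,0],-1],[[0,0,-0.001],[0,0,0],-1],[[0,0,-0.001],[0,0,0],-1]]'
python3 - <<'E'
from h import *
s=r.sense();print(s['tool_pos'],s['ft_force'],s['wrist_torque'])
im=vision.snapshot('wrist')[:,:,::-1].copy()
cv2.imwrite("pics/w15.png",cv2.resize(im[130:330,200:360],None,fx=3,fy=3,interpolation=cv2.INTER_CUBIC))
im=vision.snapshot('scene')[:,:,::-1].copy()
cv2.imwrite("pics/s4.png",cv2.resize(im[180:280,210:330],None,fx=6,fy=6,interpolation=cv2.INTER_CUBIC))
E
```

```text
time: 10.38
tool_pos: [512.1, -113.6, 35.0]
tcp_rot: [-39.3, 90.0, -23.2]
ft_force: [-1.7, 0.4, 1.9]
finger_gap: 10.7
time: 10.63
tool_pos: [512.1, -113.6, 35.0]
tcp_rot: [-104.8, 90.0, -88.7]
ft_force: [-8.2, 1.4, 12.1]
finger_gap: 10.6
[ 512.13750998 -113.62158266   34.95947758] [-8.17063218  1.42284443 12.14702722] [ 0.3227435   1.2007057  -0.02222524]
```

View pics/w15.png

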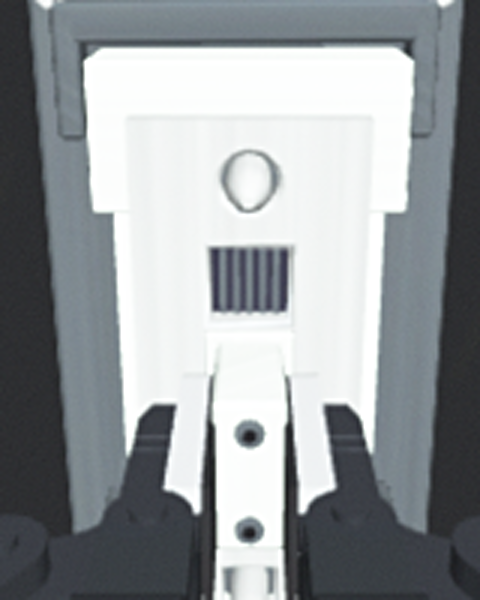

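View pics/s4.png

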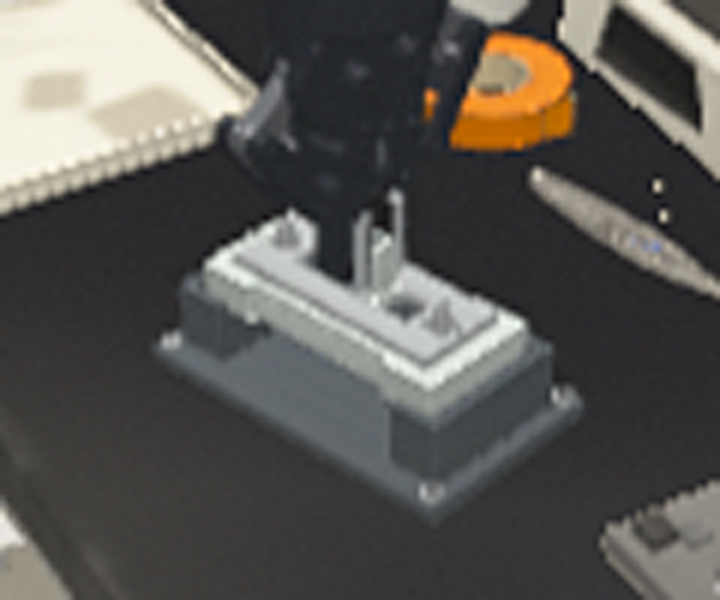

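```bash
python3 -m jog '[[[0,0,0.001],[0,0,0],-1],[[0,0,0.001],[0,0,0],-0.7],[[0,0,0.001],[0,0,0],-0.5],[[0,0,0.001],[0,0,0],-0.2],[[0,0,0.001],[0,0,0],-0.2]]' 20
python3 -m jog '[[[0,0,0.005],[0,0,0],-0.2],[[0,0,0.015],[0,0,0],-0.1],[[0,0,0.03],[0,0,0],0],[[0,0,0.045],[0,0,0],0.5],[[0,0,0.055],[0,0,0],1]]'
python3 -m jog '[[[0,0,0.01],[0,0,0],1],[[0,0,0.015],[0,0,0],1],[[0,0,0.015],[0,0,0],1],[[0,0,0.015],[0,0,0],1]]'
python3 - <<'E'
from h import *
import pickle
m=vision.camera_model('wrist');s=r.sense();print(s['tool_pos'],s['ft_force'],s['finger_gap'])
im=vision.snapshot('wrist')[:,:,::-1].copy();pickle.dump((m,s),open('w16.pkl','wb'))
cv2.imwrite("pics/w16.png",im)
im=vision.snapshot('scene')[:,:,::-1].copy()
cv2.imwrite("pics/s5.png",cv2.resize(im[180:280,210:330],None,fx=6,fy=6,interpolation=cv2.INTER_CUBIC))
E
```

```text
time: 11.15
tool_pos: [512.0, -113.6, 34.5]
tcp_rot: [138.3, 90.0, 154.4]
ft_force: [0.5, 1.1, -0.2]
finger_gap: 34.0
time: 11.57
tool_pos: [513.0, -113.9, 92.2]
tcp_rot: [-34.7, 89.9, -18.6]
ft_force: [0.5, 0.9, 0.5]
finger_gap: 65.4
time: 11.9
tool_pos: [512.0, -113.6, 104.7]
tcp_rot: [-31.7, 90.0, -15.6]
ft_force: [0.4, -0.3, -0.2]
finger_gap: 85.4
[ 512.0320844  -113.59180595  104.68697839] [ 0.4296152  -0.32272181 -0.19498744] 85.35217711284108
```

View pics/w16.png

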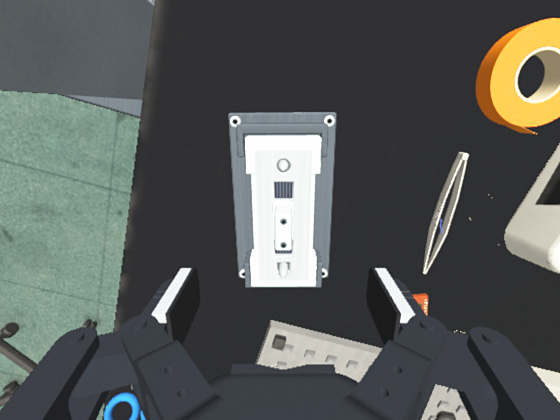

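View pics/s5.png

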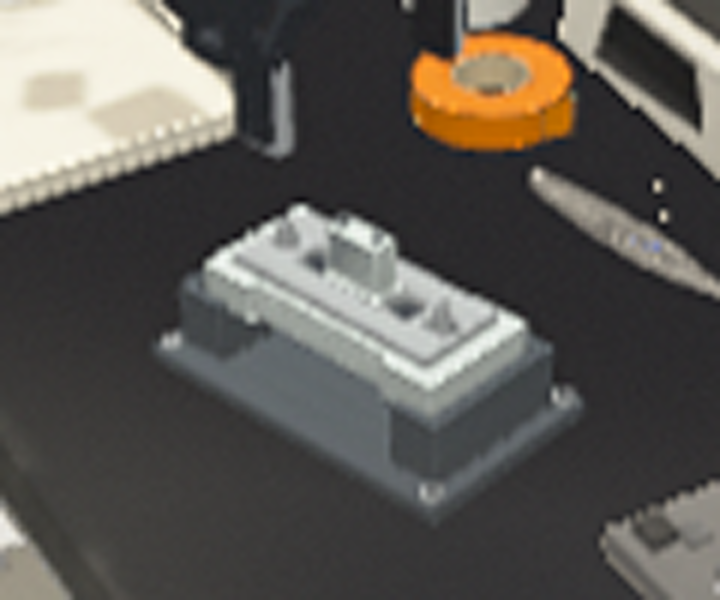

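```bash
python3 - <<'E'
import cv2
im=cv2.imread("pics/w16.png");cv2.imwrite("pics/w16z.png",cv2.resize(im[105:295,220:345],None,fx=4,fy=4,interpolation=cv2.INTER_CUBIC)[:600*2])
im2=cv2.resize(im[125:275,225:340],None,fx=4,fy=4,interpolation=cv2.INTER_CUBIC);cv2.imwrite("pics/w16z.png",im2)
E
```

```text
(no output)
```

View pics/w16z.png

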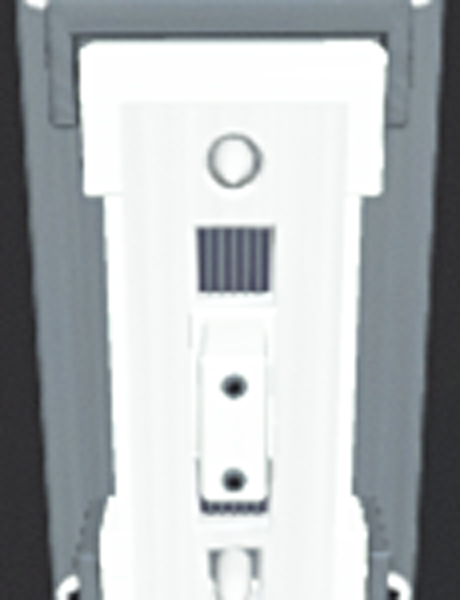

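```bash
python3 - <<'E'
from fit import *
import pickle
from scipy.spatial.transform import Rotation as Ro
m,s=pickle.load(open('w16.pkl','rb'))
g=lambda q:np.array(q)/4-.375+[225,125]
uv=g([[79,42],[387,42],[84,195],[382,195],[104,195],[361,195],[112,497],[352,497]])
L=[[-28,63,48],[28,63,48],[-28,36,48],[28,36,48],[-24,36,48],[24,36,48],[-24,-36,48],[24,-36,48]]
p,e=fit(m,uv,L,[511,-112,.28]);print(p[:2],np.degrees(p[2]),e.round(1).tolist())
R=Ro.from_euler('xyz',s['tcp_rot'],degrees=True).as_matrix();th=np.degrees(np.arctan2(R[1,2],R[0,2]));print(th,R[:,0])
d=p[:2]-s['tool_pos'][:2];print(d,'along z(jaw),y:',d@R[:2,2],d@R[:2,1],'turn',p[2]-np.radians(th))
E
```

```text
[ 510.86332874 -112.03311209] 15.97463156268952 [[-0.0, -1.0], [-0.0, -0.9], [0.2, -2.5], [-0.3, -2.4], [0.5, -2.5], [-0.4, -2.4], [1.4, 7.1], [-1.2, 7.2]]
16.099607359350173 [ 2.01242657e-04 -5.61387603e-05 -9.99999978e-01]
[-1.16875565  1.55869386] along z(jaw),y: -0.6906798937670077 1.82166888394838 turn -0.002181239137031332
```

```bash
python3 -m jog '[[[0,0,-0.02],[0,0,-0.001],1],[[-0.0002,0.0005,-0.045],[0,0,-0.001],1],[[-0.0003,0.0008,-0.07],[0,0,-0.001],1],[[-0.0003,0.0008,-0.085],[0,0,-0.001],1],[[-0.0003,0.0008,-0.09],[0,0,-0.001],1]]'
python3 -m jog '[[[0,0,0],[0,0,0],0.8],[[0,0,0],[0,0,0],0.6],[[0,0,0],[0,0,0],0.6],[[0,0,0],[0,0,0],0.6]]'
python3 - <<'E'
from h import *
s=r.sense();print(s['tool_pos'],s['ft_force'],s['finger_gap'])
im=vision.snapshot('wrist')[:,:,::-1].copy()
cv2.imwrite("pics/w17.png",cv2.resize(im[130:360,160:410],None,fx=2.5,fy=2.5,interpolation=cv2.INTER_CUBIC))
im=vision.snapshot('scene')[:,:,::-1].copy()
cv2.imwrite("pics/s6.png",cv2.resize(im[180:280,210:330],None,fx=6,fy=6,interpolation=cv2.INTER_CUBIC))
E
```

```text
time: 12.42
tool_pos: [508.4, -111.7, 10.5]
tcp_rot: [146.1, 89.6, 162.2]
ft_force: [-0.2, 0.4, -0.1]
finger_gap: 85.3
time: 12.75
tool_pos: [513.0, -113.2, 16.2]
tcp_rot: [-33.9, 89.9, -17.8]
ft_force: [-0.2, 0.0, -0.1]
finger_gap: 68.1
[ 512.95444055 -113.1916526    16.21157415] [-0.20885113  0.01515817 -0.05251446] 68.0802567223126
```

View pics/w17.png

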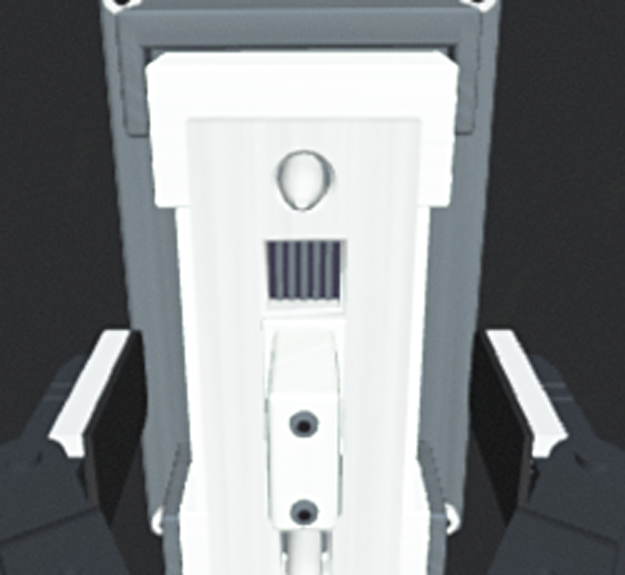

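View pics/s6.png

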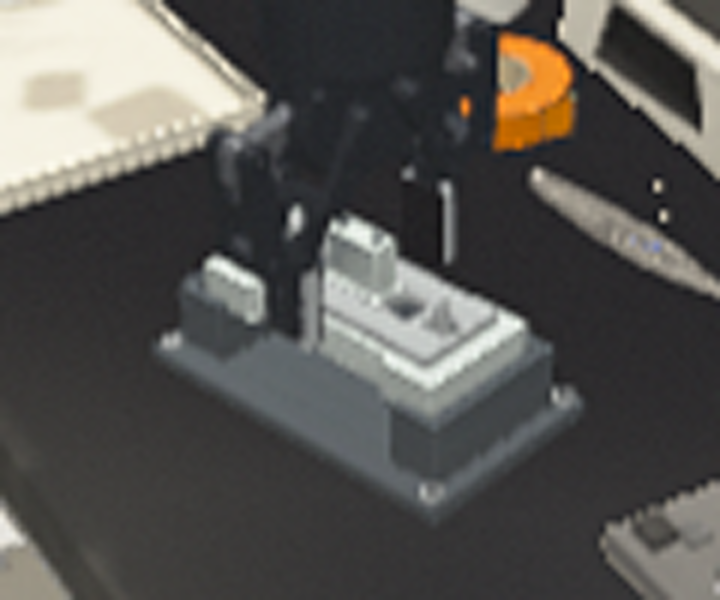

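```bash
python3 -m jog '[[[0,0,-0.005],[0,0,0],0.6],[[0,0,-0.01],[0,0,0],0.6],[[-0.0002,0,-0.014],[0,0,0],0.6],[[-0.0002,0,-0.017],[0,0,0],0.5],[[-0.0002,0,-0.019],[0,0,0],0.4]]'
python3 -m jog '[[[0,0,-0.001],[0,0,0],0.4],[[0,0,-0.001],[0,0,0],0.4],[[0,0,-0.001],[0,0,0],0.4]]'
python3 - <<'E'
from h import *
s=r.sense();print(s['tool_pos'],s['ft_force'],s['finger_gap'])
im=vision.snapshot('wrist')[:,:,::-1].copy()
cv2.imwrite("pics/w18.png",cv2.resize(im[130:360,160:410],None,fx=2.5,fy=2.5,interpolation=cv2.INTER_CUBIC))
im=vision.snapshot('scene')[:,:,::-1].copy()
cv2.imwrite("pics/s7.png",cv2.resize(im[180:280,210:330],None,fx=6,fy=6,interpolation=cv2.INTER_CUBIC))
E
```

```text
time: 13.27
tool_pos: [510.9, -112.6, -5.2]
tcp_rot: [146.3, 89.9, 162.4]
ft_force: [0.5, 0.3, -0.2]
finger_gap: 59.6
time: 13.52
tool_pos: [511.5, -112.8, -5.3]
tcp_rot: [133.1, 90.0, 149.2]
ft_force: [0.1, 0.8, 0.9]
finger_gap: 59.4
[ 511.53797303 -112.78162049   -5.31697335] [0.08740507 0.78207619 0.8558639 ] 59.4156799882729
```

View pics/w18.png

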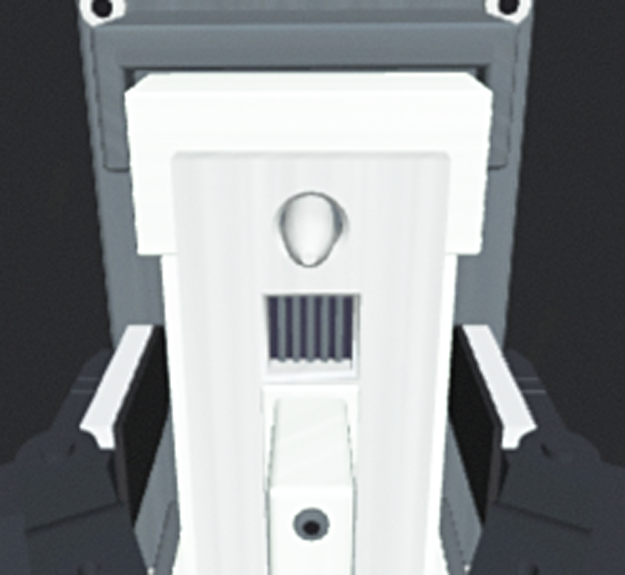

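View pics/s7.png

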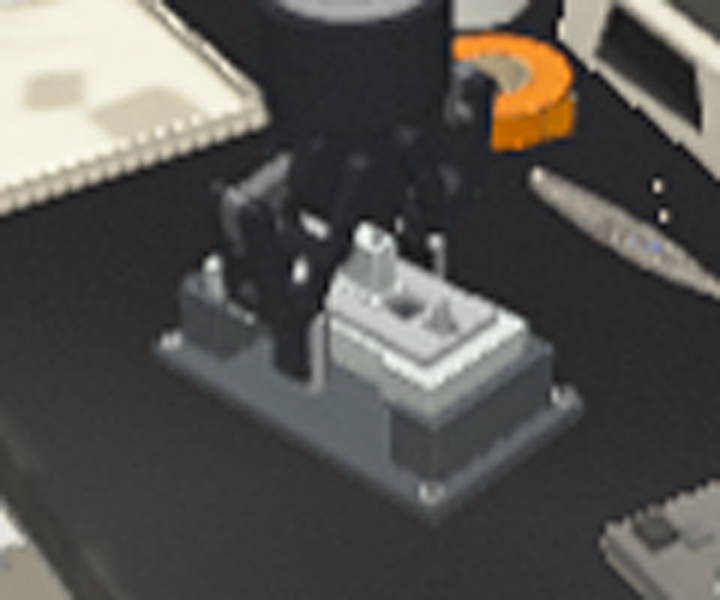

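```bash
python3 -m jog '[[[0,0,0],[0,0,0],0.3],[[0,0,0],[0,0,0],0.2],[[0,0,0],[0,0,0],0.1],[[0,0,0],[0,0,0],0],[[0,0,0],[0,0,0],-0.2]]' 25
python3 -m jog '[[[0,0,0],[0,0,0],-0.5],[[0,0,0],[0,0,0],-1],[[0,0,0],[0,0,0],-1],[[0,0,0],[0,0,0],-1]]' 80
python3 - <<'E'
from h import *
s=r.sense();print(s['tool_pos'],s['ft_force'],s['wrist_torque'],s['finger_gap'])
im=vision.snapshot('wrist')[:,:,::-1].copy()
cv2.imwrite("pics/w19.png",cv2.resize(im[130:360,160:410],None,fx=2.5,fy=2.5,interpolation=cv2.INTER_CUBIC))
im=vision.snapshot('scene')[:,:,::-1].copy()
cv2.imwrite("pics/s8.png",cv2.resize(im[180:280,210:330],None,fx=6,fy=6,interpolation=cv2.INTER_CUBIC))
E
```

```text
time: 14.03
tool_pos: [511.8, -112.8, -5.0]
tcp_rot: [-25.8, 90.0, -9.7]
ft_force: [0.1, 0.6, 1.8]
finger_gap: 47.2
time: 14.37
tool_pos: [512.0, -112.9, -4.8]
tcp_rot: [-30.4, 89.9, -14.4]
ft_force: [-1.0, 1.2, 5.0]
finger_gap: 46.8
[ 512.00641076 -112.90972214   -4.77109663] [-1.02250161  1.20609485  4.97673879] [ 0.10900948  0.07345455 -0.020152  ] 46.84421235127749
```

View pics/w19.png

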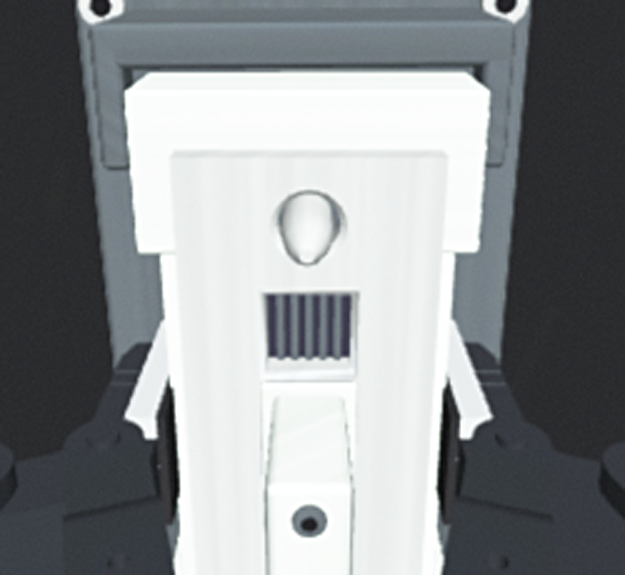

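View pics/s8.png

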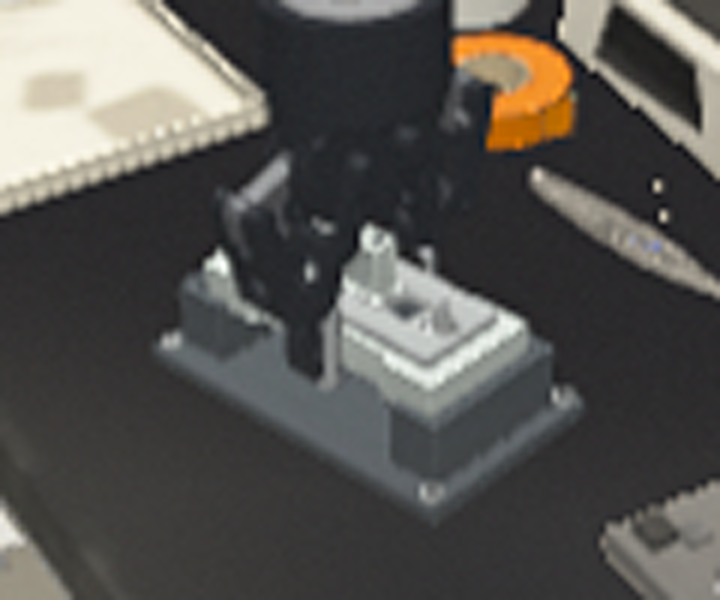

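```bash
python3 -m jog '[[[0,0,0.001],[0,0,0],-1],[[0,0,0.003],[0,0,0],-1],[[0,0,0.006],[0,0,0],-1],[[0,0,0.01],[0,0,0],-1],[[0,0,0.015],[0,0,0],-1]]' 90
python3 -m jog '[[[0,0,0.006],[0,0,0],-1],[[0,0,0.012],[0,0,0],-1],[[0,0,0.018],[0,0,0],-1],[[0,0,0.025],[0,0,0],-1],[[0,0,0.032],[0,0,0],-1]]'
python3 -m jog '[[[0,0,0.007],[0,0,0],-1],[[0,0,0.014],[0,0,0],-1],[[0,0,0.021],[0,0,0],-1],[[0,0,0.028],[0,0,0],-1],[[0,0,0.035],[0,0,0],-1]]'
python3 -m jog '[[[0,0,0.006],[0,0,0],-1],[[0,0,0.011],[0,0,0],-1],[[0,0,0.015],[0,0,0],-1],[[0,0,0.018],[0,0,0],-1],[[0,0,0.019],[0,0,0],-1]]'
python3 -m jog '[[[0,0,0],[0,0,0],-1],[[0,0,0],[0,0,0],-1],[[0,0,0],[0,0,0],-1],[[0,0,0],[0,0,0],-1],[[0,0,0],[0,0,0],-1]]'
python3 - <<'E'
from h import *
m=vision.camera_model('wrist')
s=r.sense();print(s['tool_pos'],s['ft_force'],s['wrist_torque'],s['finger_gap'],s['qd'].round(2))
im=vision.snapshot('wrist')[:,:,::-1].copy()
cv2.imwrite("pics/w20.png",im)
im=vision.snapshot('scene')[:,:,::-1].copy()
cv2.imwrite("pics/s9.png",cv2.resize(im[130:270,190:350],None,fx=4.2,fy=4.2,interpolation=cv2.INTER_CUBIC))
cv2.imwrite("pics/t9.png",vision.snapshot('top')[:,:,::-1])
E
```

```text
time: 14.88
tool_pos: [510.7, -112.6, 9.3]
tcp_rot: [146.9, 89.9, 163.0]
ft_force: [-0.4, -1.0, -5.1]
finger_gap: 47.0
time: 15.3
tool_pos: [511.6, -112.8, 42.6]
tcp_rot: [-40.7, 90.0, -24.7]
ft_force: [0.2, 0.1, -5.0]
finger_gap: 46.7
time: 15.72
tool_pos: [511.5, -112.8, 77.4]
tcp_rot: [10.1, 90.0, 26.1]
ft_force: [-0.4, 1.1, -5.0]
finger_gap: 46.6
time: 16.13
tool_pos: [511.7, -112.9, 96.2]
tcp_rot: [-35.7, 90.0, -19.6]
ft_force: [0.6, 0.0, -4.6]
finger_gap: 46.9
time: 16.55
tool_pos: [511.3, -112.7, 95.4]
tcp_rot: [146.5, 90.0, 162.6]
ft_force: [0.6, 0.3, -3.9]
finger_gap: 46.8
[ 511.30118019 -112.74260494   95.39213373] [ 0.562044    0.26587228 -3.88885486] [0.0024731  0.01316923 0.01441716] 46.8334494563654 [-0.04 -0.01 -0.16 -0.08  0.06 -0.02]
```

View pics/w20.png

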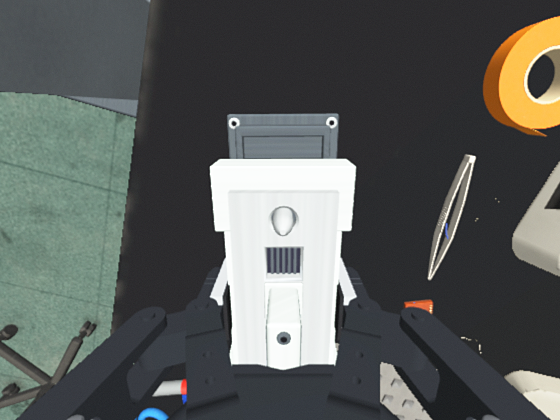

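View pics/s9.png

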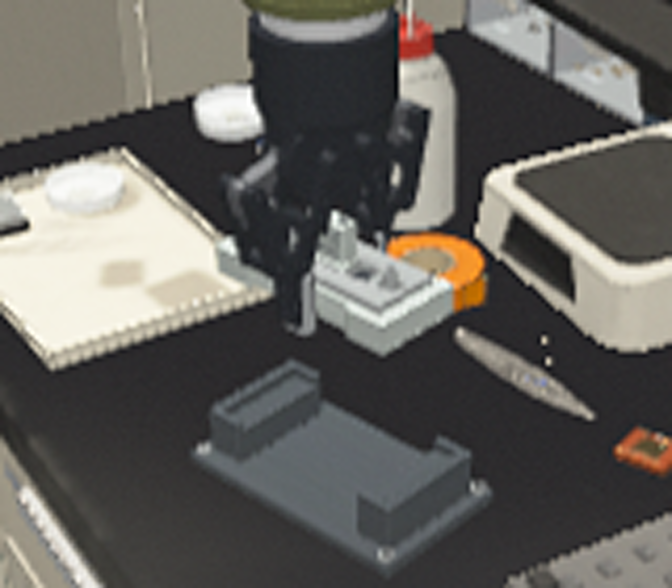

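View pics/t9.png

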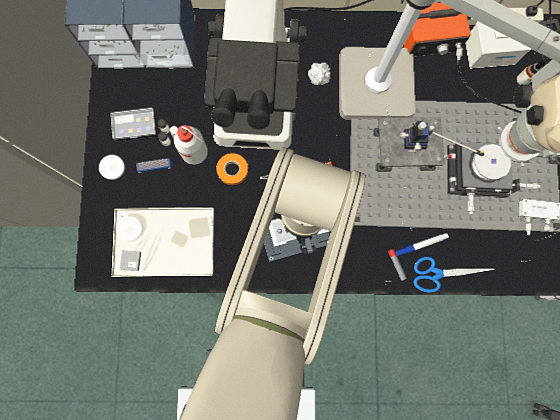

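```bash
python3 -m jog '[[[0,0,0],[0,0,0],-1],[[0,0,0],[0,0,0],-1],[[0,0,0],[0,0,0],-1],[[0,0,0],[0,0,0],-1],[[0,0,0],[0,0,0],-1]]'
python3 - <<'E'
from h import *
from scipy.spatial.transform import Rotation as Ro
from bench import order
s=r.sense();print(s['tool_pos'],s['qd'].round(2),s['finger_gap'],Ro.from_euler('xyz',s['tcp_rot'],degrees=True).as_matrix()[:,0])
print(order.hand_in())
E
```

```text
time: 17.12
tool_pos: [511.5, -112.8, 95.7]
tcp_rot: [-51.9, 90.0, -35.8]
ft_force: [-0.0, -0.7, -4.5]
finger_gap: 46.6
[ 511.52541528 -112.81198229   95.7225519 ] [ 0.06 -0.04 -0.07 -0.    0.01 -0.  ] 46.63038975459053 [ 4.99374587e-05 -3.60600795e-05 -9.99999998e-01]
the job is handed in; nothing more can be done
None
```

The mask is on the carrier. The arm now holds the carrier by its waist about 100 mm straight above its place on the stand. I handed the job in at 17.1 s.

- **Mask:** I took it from the tray by its grip block, lowered it over both pins until contact (about 12 N) and let go. Afterwards the scene and wrist pictures showed both pins through their holes and the plate flat on the carrier.
- **Lift:** I closed on the carrier at 80 N and lifted with 90 N. The TCP rose from -4.8 to 95.7 mm.
- **Last checks:**
  - The tool points straight down and the joints are at rest.
  - The finger gap is steady at 46.6 mm, and the wrist carries about 4 to 5 N, against about 3.7 N expected for carrier plus mask.
  - The carrier sits in the wrist picture just as it did before the lift, so it did not tilt or slip.
  - I moved nothing else; the last top view shows the other things in place, apart from the chip holder and most of the tweezers, which the arm hides there. The wrist and scene pictures show both.

**Disagreements:**
- **Fingertip position:** the pictures put the fingertips about 24 mm behind the reported TCP when the jaws are partly closed, not 8 mm ahead as the text says. A descent without contact confirmed this, so I set the grasp heights from the pictures.
- **Gap readings:** they came out 1 to 2 mm under the nominal 12 and 48 mm while gripping.
- **Carrier position fit:** the last one had misread points at the near end (7 px off), so I centred the jaws by eye in the wrist picture instead.

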